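# Find the release notch of the specimen clamp by touch and press its key

### The job

Free the test bar in the clamp: with closed fingers pointing down, put the fingertips on the red end of the clamp bed's raised front edge and, without lifting off, run them along the edge, over the white section and on along the black strip, until they drop into the hidden notch. Then press the key inside the notch fully down (it stays down and opens the jaw) and take the hand away. Do not disturb the test bar, the jar or the screwdriver.

Things in the scene. Friction and masses are not known exactly. Their poses are not given: they have to be found in the camera images.
- bed: White clamp bed fixed to the bench, 170 (x) by 380 (y) mm, flat top 60 mm above the bench; origin: centre of its underside. On its front (-x) side a raised straight rib, the edge, runs along the bed's y, 34 mm wide, centred at x = -60 mm, its top 90 mm above the bench. From +y to -y: red section (y 190 to 140 mm), white (140 to 80), black strip (80 to -80), grey (-80 to -190).
- red_pad: Red section of the raised edge, 34 by 50 by 30 mm, fixed to the bed, axes as the bed's; origin: centre of its underside, 30 mm below its top. Behind the edge (+x of its centre line): the jaws and their rods 55 mm away or more, up to 82 mm above the bench, and the jar 80 mm away or more, up to 122 mm above the bench.
- white_pad: White section of the raised edge, next to the red one, 34 by 60 by 30 mm, fixed to the bed; origin: centre of its underside, 30 mm below its top.
- red_top (a point): Centre of the top face of the red section: where the fingertip is put down.
- white_top (a point): Centre of the top face of the white section.
- far_edge (a point): On the centre line of the edge's top, where the black strip ends and the grey section begins (bed y = -80 mm). The one notch lies in the black strip between the white section and here: 44 mm long in y, cut right across (open at top, front and back), centre anywhere from bed y = +45 to -45 mm, different every time. Bar that, the top of the whole edge is level within 1.5 mm.
- release_key (a joint): The black release key, the floor of the notch, nearly filling it. 0 = up: its face 15 mm below the edge's top. Grows as it is pressed straight down; 0.008 m = fully down at its stop, face 23 mm below the edge's top. About 4 N of friction, no spring: it stays where it is left.
- jaw (a joint): The moving jaw of the clamp, driven by the key one to one: 0 = closed, 0.008 m = open.
- bar: Brass test bar, 10 by 55 by 10 mm, loose between the jaws on the bed's top; origin: centre of its underside. Leave alone.
- jar: Small jar with red lid, 42 mm across, 62 mm tall, loose on the rear part of the bed's top; origin: centre of its underside. Leave alone.
- screwdriver: Screwdriver, 170 mm long, lying loose on the bench in front of the bed, roughly parallel to the edge; origin: its underside, about its middle. Leave alone.

How it is judged (in metres and radians):
On the way, in this order (a step that is already met when the one before it is completed fails the run):
1. a fingertip rests on the red section (contact force between the fingers and red_pad above 0.3 N), for 0.1 s.
2. it has slid on to the white section, clear of the red one (contact force between the fingers and white_pad above 0.2 N and contact force between the fingers and red_pad below 0.05 N), for 0.05 s.
3. the key in the notch is pressed down (value of joint release_key above 0.0065 m), for 0.1 s.
At the end, for the whole second after the job is handed in: The key is down (at least 6.5 of its 8 mm), the jaw open by at least 6 mm, and the bar (within 10 mm), jar (within 20 mm, upright) and screwdriver (within 30 mm) are where they were (value of joint release_key above 0.0065 m and value of joint jaw above 0.006 m and distance of bar from where it was at the start of the episode below 0.01 m and distance of jar from where it was at the start of the episode below 0.02 m and distance of screwdriver from where it was at the start of the episode below 0.03 m and linear speed of jar below 0.02 m/s and angle between jar's own z axis and vertical below 0.1 rad); the robot touches nothing.
It fails at once if the test bar is moved by more than 10 mm or lifted (distance of bar from where it was at the start of the episode above 0.01 m).
It fails at once if the jar is moved by more than 20 mm or lifted (distance of jar from where it was at the start of the episode above 0.02 m).
It fails at once if the screwdriver is moved by more than 30 mm or lifted (distance of screwdriver from where it was at the start of the episode above 0.03 m).
It fails at once if before the key is pressed, the closed fingers are lifted off the edge over the black strip, or come down on it from above instead of sliding on to it (value of joint release_key below 0.001 m and y of the grasp point in the frame of bed between -0.08 and 0.07 m and x of the grasp point in the frame of bed between -0.085 and -0.035 m and z of the grasp point in the frame of bed between 0.121 and 0.14 m).
It also fails if it takes over 69 s, if anything falls off the work surface, if the arm or the gripper's body presses on something with over 40 N, if the wrist force passes 120 N, or if a joint passes its speed limit or range.

### The arm

A 6-joint arm with a two-finger parallel gripper is mounted at the origin on the work surface. World frame = base frame: x ahead of the robot, y to its left, z up, the work surface at z = 0. Lengths are in mm, angles in rad, forces in N, time in s.
With the tool pointing down it reaches from about 275 to 1000 mm from the base axis. Payload 8.4 kg.
Tool frame: the origin (TCP) lies midway between the tips of the shut fingers; the grasp point (between the pads) lies 19 mm behind it; z points along the fingers, y is the line along which they close (so a half turn about z gives the same grasp; the last joint's range is limited). The gripper opens to 85 mm and grips with 20 to 120 N. Pads are 22 mm wide; open, the fingers measure 114 mm over their backs; the gripper's body (76 mm by 85 mm) begins 54 mm behind the grasp point. The pads swing forward as they close: fully open they stand 13 mm farther back than shut.
Start: joints at [1.307, 0.353, 1.633, -0, 1.155, -0.002], TCP at [161.761, 603.706, 231.281] pointing down, gripper open.
Joint ranges: [-2.63, 2.63], [-0.92, 2.1], [0.06, 2.66], [-1.3, 4.44], [0, 2.69], [-3.02, 3.02]. Speed limits (rad/s): [2.22, 2.22, 2.79, 3.14, 3.14, 3.14].

### API

Orientations are given as [roll, pitch, yaw] about the fixed x, y, z axes, in that order (R = Rz(yaw) Ry(pitch) Rx(roll)).
In Python, from rig import r gives the robot as it stands.
- The arm moves only by the shell command python3 -m inch 'ROWS' [OPENING] [FORCE]. ROWS is JSON, a list that holds one entry, the list of rows, each a list of 6 numbers: the shift along the tool's x, y, z scaled (see below), then the turn, a rotation vector about the tool's x, y, z scaled (see below). In form: [[[tx, ty, tz, wx, wy, wz], ...]]. A call has 1 to 8 rows; each row is the pose to reach, as a shift and turn from the pose commanded when the call began, along the tool's axes at that moment, turning the shorter way round; what a row does not reach only later rows make up. The controller multiplies each number of a shift by 20 cm and each number of a turn by pi rad. A row lasts 1/12 s, in which the tool goes at most 41.7 mm and 7.16 degrees, less where a joint would pass 70% of its speed; a pose out of reach is approached as far as the arm can. A call with a number of a shift or a turn outside -1 to 1 is refused whole. A call with a gripper value outside its range is refused whole. OPENING is the gripper's target within -1 to 1 (fully open at 1, half-way at 0, shut at -1), set as the call begins (- or left out, the last holds). The fingers move at their own pace and stop on an object; FORCE is the grip in N (left out, the last holds). Time passes only in rows, so rows that repeat a pose let the fingers close. It gives the time, the measured TCP pose, the force, the opening and the grip force at its end, in the units of the state.
- r.sense(): the state, without advancing time (a new reading comes with each control period).
- r.grab_frame(name): name is "side" or "top"; returns the picture (480x640x3 uint8, red, green, blue); there is no depth.
- r.camera_info(name): a dict with "K" (3x3 intrinsics, pixels), "distortion" ([k1, k2, p1, p2, k3] as OpenCV has them; the pictures are not rectified), "rvec" (rotation vector, rad) and "tvec" (3), from world to camera coordinates, as OpenCV has them. Camera axes: x right, y down, z forward; pixel columns grow to the right and rows downward; lengths in mm; the calibration is good to about 2 mm. A picture is of the moment at which its call begins. camera_info takes no time and is no camera call.
- r.sign_off(): hands the job in; it is judged then, once.
The state is a dict: "clock": time; "qpos": joint angles; "qvel": joint speeds; "joint_efforts": joint torques, N m; "eef_pos": TCP position; "tcp_rot": TCP orientation; "contact_force": force on the tool from outside, world axes, zero at the start; "wrist_torque": the same for the moment, N m; "opening": opening from 0.0 (shut) to 1.0 (fully open); "grasp_force": force on a finger pad.
Only numpy, scipy, OpenCV 4.12 (cv2) and the standard library are available. Lean on these libraries where they do the work, as an engineer would, in place of code of your own. Each camera call takes 0.05 s, during which the arm holds its last target. There are 200 camera calls.

## Working session

There is one attempt and no reset: what is moved stays moved. The work goes in short steps, Python scripts to look and compute and a shell command to move; the robot and the scene stay as the last step left them, time stands still between calls to the robot, and variables do not carry over. Pictures are saved under pics/ and viewed, at most 10 in all, crops included, and the job is handed in when it is done.

```bash
mkdir -p pics; ls; python3 - <<'E'
from rig import r
import cv2
for n in("side","top"):
    cv2.imwrite(f"pics/{n}0.png",r.grab_frame(n)[:,:,::-1]); c=r.camera_info(n); print(n,c)
print(r.sense())
E
```

```text
pics
side {'K': array([[435.43531788,   0.        , 328.12311882],
       [  0.        , 435.43531788, 235.79210593],
       [  0.        ,   0.        ,   1.        ]]), 'distortion': array([-0.10967513,  0.        ,  0.        ,  0.        ,  0.        ]), 'rvec': array([ 0.65182467, -2.61256531,  1.16041532]), 'tvec': array([501.05974009, 215.94084201, 535.51132976])}
top {'K': array([[591.97706823,   0.        , 316.57637224],
       [  0.        , 591.97706823, 247.01198099],
       [  0.        ,   0.        ,   1.        ]]), 'distortion': array([-0.0328642,  0.       ,  0.       ,  0.       ,  0.       ]), 'rvec': array([ 2.16783284, -2.11629026,  0.1850059 ]), 'tvec': array([ 50.39713758, 565.91145225, 658.75831881])}
{'clock': 0.1, 'qpos': array([ 1.30657228e+00,  3.53587060e-01,  1.63403087e+00,  1.73477236e-05,
        1.15518002e+00, -2.38315533e-03]), 'qvel': array([-0.00036021, -0.00107498, -0.00204191,  0.00094468,  0.00011954,
        0.00040624]), 'joint_efforts': array([-9.29236012e-04, -6.06355476e+01, -3.42818427e+01,  2.79165653e-05,
        3.98222866e-03, -1.09918722e-05]), 'eef_pos': array([161.6660568 , 603.31120234, 230.6440055 ]), 'tcp_rot': array([-3.14038740e+00, -1.87347723e-05,  2.87974474e+00]), 'contact_force': array([ 0.29114003, -0.77744997, -0.18859519]), 'wrist_torque': array([ 0.04885792, -0.0484237 ,  0.02465939]), 'grasp_force': 0.0, 'opening': 1.0012472064145983}
```

View pics/top0.png

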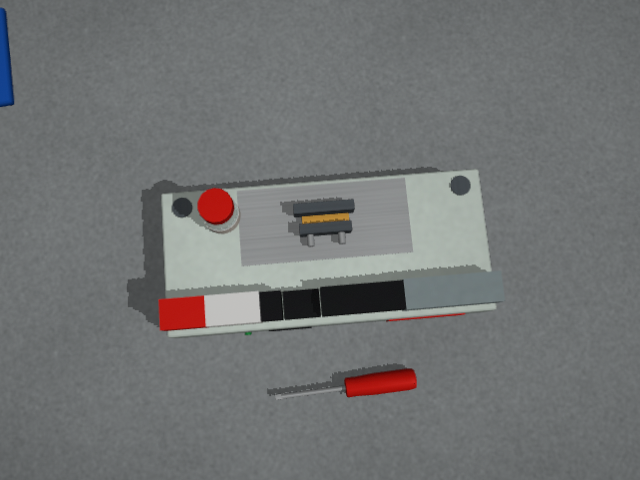

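View pics/side0.png

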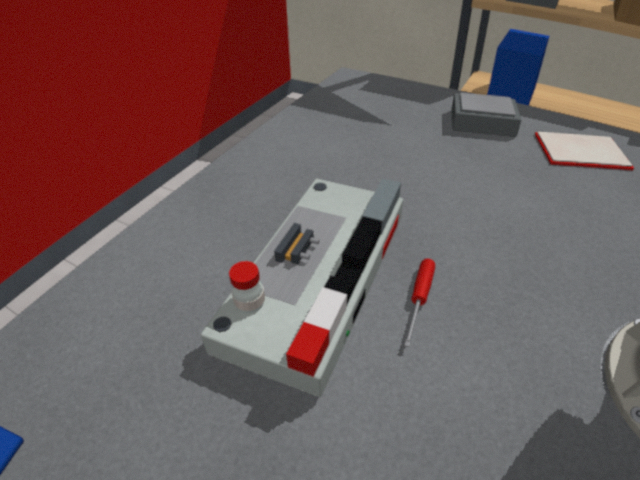

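The top view shows the edge running from red (160–205, ~312) through white (205–260) and black (260–405) to grey. The notch outline is at columns ~283–320. The screwdriver is in front (~275–415, 383), and the jar is at (215, 207). The side view agrees.

```bash
cat > h.py <<'E'
import numpy as np,cv2
from rig import r
def ray(n,uv,z):
    c=r.camera_info(n);R=cv2.Rodrigues(c["rvec"])[0]
    p=cv2.undistortPoints(np.array(uv,float).reshape(-1,1,2),c["K"],c["distortion"]).reshape(-1,2)
    o=-R.T@c["tvec"];d=np.c_[p,np.ones(len(p))]@R
    return o+d*((z-o[2])/d[:,2])[:,None]
E
python3 - <<'E'
from h import *
im=cv2.imread("pics/top0.png").astype(int);b,g,rr=im[...,0],im[...,1],im[...,2]
def big(m,x0,x1,y0,y1):
    k=np.zeros(m.shape,np.uint8);k[y0:y1,x0:x1]=m[y0:y1,x0:x1]
    c=max(cv2.findContours(k,0,2)[0],key=cv2.contourArea)
    return cv2.boxPoints(cv2.minAreaRect(c))
np.set_printoptions(precision=1,suppress=True)
P={}
for n,m,w in(("red",(rr>120)&(g<70),(150,215,280,345)),("black",(rr<45)&(g<45),(315,420,270,325)),("black1",(rr<45)&(g<45),(255,282,280,325)),("blackmid",(rr<45)&(g<45),(284,320,280,325))):
    q=big(m,*w);P[n]=ray("top",q,90)[:,:2];print(n,q.tolist(),"\n",P[n],P[n].mean(0))
E
```

```text
red [[157.2901611328125, 298.4974060058594], [203.00311279296875, 295.5481872558594], [205.07150268554688, 327.6083068847656], [159.35855102539062, 330.5575256347656]] 
 [[495.7 237.7]
 [500.2 187.8]
 [465.4 183.7]
 [460.9 233.3]] [480.5 210.6]
black [[319.2933654785156, 287.0891418457031], [403.1061706542969, 279.9051818847656], [405.5883483886719, 308.8638610839844], [321.7755432128906, 316.0478210449219]] 
 [[512.6  60.4]
 [522.8 -32.1]
 [490.9 -34.9]
 [481.   57. ]] [501.8  12.6]
black1 [[260.0, 291.0], [281.0, 291.0], [281.0, 320.0], [260.0, 320.0]] 
 [[506.7 125.4]
 [507.3 102.4]
 [475.6 101.4]
 [475.1 124.2]] [491.2 113.4]
blackmid [[282.0413818359375, 291.49658203125], [317.9586181640625, 288.50347900390625], [320.25518798828125, 316.06207275390625], [284.33795166015625, 319.05517578125]] 
 [[506.8 101.2]
 [511.   61.8]
 [480.9  58.6]
 [476.7  97.7]] [493.9  79.8]
```

```bash
python3 -c "
import cv2
t=cv2.imread('pics/top0.png')[270:345,150:510];cv2.imwrite('pics/c1.png',cv2.resize(t,None,fx=2.2,fy=2.2,interpolation=2))"
```

```text
(no output)
```

View pics/c1.png

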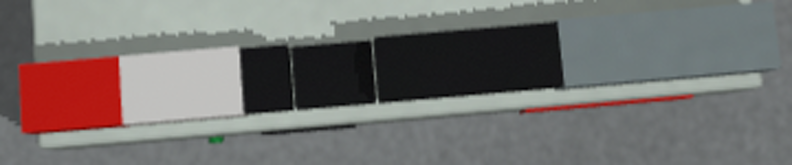

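Edge geometry:

| Point | Position (world, mm) |
|---|---|
| Red centre | ≈ (480.5, 210.6) |
| Far edge | ≈ (506.9, −33.5) |

The length checks out (245.5 mm), and the bed yaw is ≈ 0.108. The notch is likely at bed y ≈ 14–57. Next I move over red with the gripper shut.

```bash
python3 -m inch '[[[-1,-0.73,0,0,0,0],[-1,-0.73,0,0,0,0],[-1,-0.73,0,0,0,0],[-1,-0.73,0,0,0,0],[-1,-0.73,0,0,0,0],[-1,-0.73,0,0,0,0],[-1,-0.73,0,0,0,0],[-1,-0.73,0,0,0,0]]]' -1 40
python3 -m inch '[[[-1,-0.73,0,0,0,-0.1176],[-1,-0.73,0,0,0,-0.1176],[-1,-0.73,0,0,0,-0.1176],[-1,-0.73,0,0,0,-0.1176],[-1,-0.73,0,0,0,-0.1176],[-1,-0.73,0,0,0,-0.1176],[-1,-0.73,0,0,0,-0.1176],[-1,-0.73,0,0,0,-0.1176]]]'
```

```text
clock: 0.77
eef_pos: [318.2, 409.4, 231.2]
tcp_rot: [-3.141, -0.0, 2.876]
contact_force: [-0.4, 0.3, -0.3]
opening: 0.0
grasp_force: 0.0
clock: 1.43
eef_pos: [474.0, 217.1, 231.1]
tcp_rot: [-3.141, 0.0, -3.036]
contact_force: [-0.6, -0.3, -0.9]
opening: 0.003
grasp_force: 0.0
```

```bash
python3 -m inch '[[[-0.029,-0.036,0.3,0,0,0],[-0.029,-0.036,0.5,0,0,0],[-0.029,-0.036,0.625,0,0,0],[-0.029,-0.036,0.625,0,0,0],[-0.029,-0.036,0.625,0,0,0],[-0.029,-0.036,0.625,0,0,0],[-0.029,-0.036,0.625,0,0,0]]]'
python3 - <<'E'
from h import *
a=r.grab_frame("top")[:,:,::-1];b=r.grab_frame("side")[:,:,::-1]
cv2.imwrite("pics/n1.png",np.hstack([cv2.resize(a[150:400,100:420],(400,312)),cv2.resize(b[150:400,180:500],(400,312))]))
E
```

```text
clock: 2.02
eef_pos: [480.5, 213.1, 108.9]
tcp_rot: [3.14, 0.004, -3.033]
contact_force: [-0.1, -0.2, 0.5]
opening: -0.002
grasp_force: 0.0
```

View pics/n1.png

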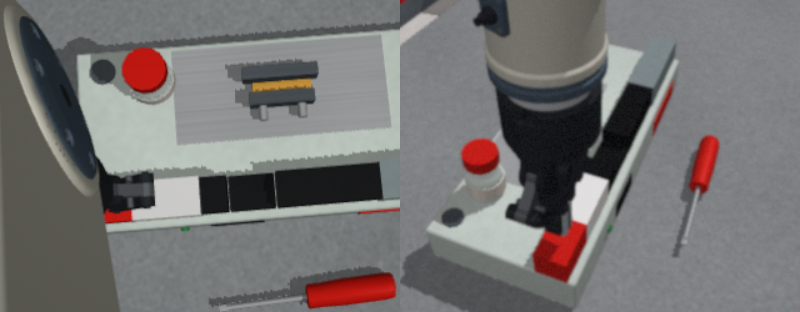

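The left crop shows the shut fingers over the red pad (~130, 205), and the right crop shows them above red (~560, 220), clear of the jar. Next I lower slowly to contact.

```bash
python3 -m inch '[[[0,0,0.03,0,0,0],[0,0,0.05,0,0,0],[0,0,0.06,0,0,0],[0,0,0.07,0,0,0],[0,0,0.075,0,0,0],[0,0,0.075,0,0,0],[0,0,0.075,0,0,0]]]'
python3 -m inch '[[[0,0,0.005,0,0,0],[0,0,0.01,0,0,0],[0,0,0.01,0,0,0],[0,0,0.01,0,0,0]]]'
```

```text
clock: 2.7
eef_pos: [479.1, 211.5, 91.2]
tcp_rot: [-3.142, -0.0, -3.034]
contact_force: [0.6, -0.1, -0.8]
opening: 0.002
grasp_force: 0.0
clock: 3.03
eef_pos: [479.3, 211.7, 90.2]
tcp_rot: [3.141, 0.0, -3.034]
contact_force: [-3.5, -2.1, 11.5]
opening: 0.0
grasp_force: 6.1
```

Contact on red at 11.5 N. Now I slide along −y (tool −y) onto white.

```bash
python3 -m inch '[[[0,-0.02,0,0,0,0],[0,-0.045,0,0,0,0],[0,-0.07,0,0,0,0],[0,-0.095,0,0,0,0],[0,-0.12,0,0,0,0],[0,-0.14,0,0,0,0],[0,-0.14,0,0,0,0]]]'
python3 -m inch '[[[0,-0.025,0,0,0,0],[0,-0.05,0,0,0,0],[0,-0.075,0,0,0,0],[0,-0.1,0,0,0,0],[0,-0.12,0,0,0,0],[0,-0.13,0,0,0,0],[0,-0.13,0,0,0,0],[0,-0.13,0,0,0,0]]]'
```

```text
clock: 3.62
eef_pos: [483.3, 184.0, 90.3]
tcp_rot: [3.141, 0.003, -3.034]
contact_force: [1.0, 0.1, 8.2]
opening: 0.001
grasp_force: 3.7
clock: 4.28
eef_pos: [486.1, 158.4, 90.2]
tcp_rot: [3.141, 0.003, -3.034]
contact_force: [0.1, 0.3, 7.9]
opening: 0.002
grasp_force: 3.8
```

```bash
python3 -m inch '[[[0,-0.025,0,0,0,0],[0,-0.05,0,0,0,0],[0,-0.075,0,0,0,0],[0,-0.1,0,0,0,0],[0,-0.125,0,0,0,0],[0,-0.15,0,0,0,0],[0,-0.16,0,0,0,0],[0,-0.16,0,0,0,0]]]'
python3 -m inch '[[[0,-0.025,0,0,0,0],[0,-0.05,0,0,0,0],[0,-0.075,0,0,0,0],[0,-0.1,0,0,0,0],[0,-0.125,0,0,0,0],[0,-0.15,0,0,0,0],[0,-0.16,0,0,0,0],[0,-0.16,0,0,0,0]]]'
```

```text
clock: 4.95
eef_pos: [489.6, 126.4, 90.2]
tcp_rot: [3.141, 0.003, -3.035]
contact_force: [0.2, 2.0, 7.5]
opening: -0.0
grasp_force: 3.6
clock: 5.62
eef_pos: [491.6, 93.8, 89.2]
tcp_rot: [-3.141, -0.0, -3.034]
contact_force: [-0.6, -0.0, -0.9]
opening: -0.002
grasp_force: 0.0
```

The force vanished and z dropped: the tips are in the notch opening near bed y ≈ 48. The images put the notch centre at ≈ 36, so I go 12 mm further and then ease down.

```bash
python3 -m inch '[[[0,-0.02,0,0,0,0],[0,-0.04,0,0,0,0],[0,-0.06,0,0,0,0],[0,-0.06,0,0,0,0]]]'
python3 -m inch '[[[0,0,0.01,0,0,0],[0,0,0.02,0,0,0],[0,0,0.03,0,0,0],[0,0,0.04,0,0,0],[0,0,0.04,0,0,0],[0,0,0.04,0,0,0]]]'
```

```text
clock: 5.95
eef_pos: [493.0, 81.7, 89.2]
tcp_rot: [-3.141, -0.0, -3.034]
contact_force: [-0.2, 0.7, -0.3]
opening: 0.003
grasp_force: 0.0
clock: 6.45
eef_pos: [492.9, 82.4, 81.1]
tcp_rot: [-3.142, -0.0, -3.034]
contact_force: [-0.0, -0.8, -0.0]
opening: -0.002
grasp_force: 0.0
```

Free descent inside the notch. Now I press the key (face 75 → 67).

```bash
python3 -m inch '[[[0,0,0.01,0,0,0],[0,0,0.02,0,0,0],[0,0,0.03,0,0,0],[0,0,0.04,0,0,0],[0,0,0.04,0,0,0],[0,0,0.04,0,0,0]]]'
python3 -m inch '[[[0,0,0.01,0,0,0],[0,0,0.02,0,0,0],[0,0,0.03,0,0,0],[0,0,0.03,0,0,0],[0,0,0.03,0,0,0],[0,0,0.03,0,0,0]]]'
```

```text
clock: 6.95
eef_pos: [493.0, 82.3, 73.1]
tcp_rot: [-3.142, -0.0, -3.034]
contact_force: [0.4, -0.0, -0.3]
opening: -0.001
grasp_force: 0.0
clock: 7.45
eef_pos: [493.0, 82.3, 67.1]
tcp_rot: [-3.142, -0.0, -3.034]
contact_force: [-0.1, -0.3, 0.3]
opening: 0.004
grasp_force: 0.0
```

```bash
python3 -m inch '[[[0,0,0.004,0,0,0],[0,0,0.008,0,0,0],[0,0,0.008,0,0,0],[0,0,0.008,0,0,0]]]'
python3 - <<'E'
from h import *
a=r.grab_frame("top")[:,:,::-1];b=r.grab_frame("side")[:,:,::-1]
cv2.imwrite("pics/n2.png",np.hstack([cv2.resize(a[170:345,200:420],(400,318)),cv2.resize(b[170:345,250:470],(400,318))]))
E
```

```text
clock: 7.78
eef_pos: [493.1, 82.4, 66.9]
tcp_rot: [3.142, 0.0, -3.034]
contact_force: [-7.0, -1.6, 20.0]
opening: -0.001
grasp_force: 10.5
```

View pics/n2.png

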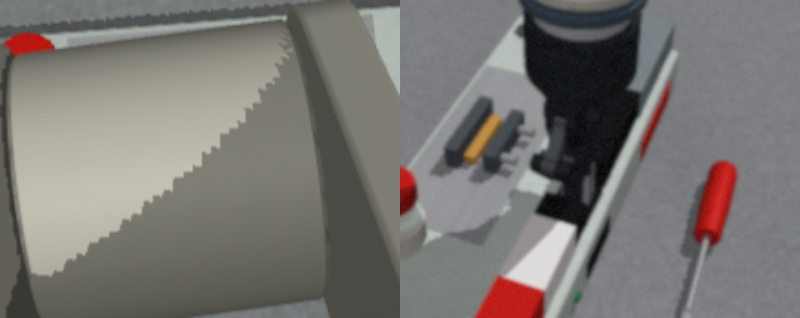

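The side crop shows the near jaw (~500, 135) has moved away from the bar. The 20 N stop at z = 66.9, about 23 mm below the edge, means the key is fully down. I lift straight up.

```bash
python3 -m inch '[[[0,0,-0.05,0,0,0],[0,0,-0.12,0,0,0],[0,0,-0.25,0,0,0],[0,0,-0.4,0,0,0],[0,0,-0.6,0,0,0],[0,0,-0.75,0,0,0],[0,0,-0.75,0,0,0],[0,0,-0.75,0,0,0]]]'
python3 -m inch '[[[0.3,0.8,0,0,0,0],[0.3,0.8,0,0,0,0],[0.3,0.8,0,0,0,0],[0.3,0.8,0,0,0,0],[0.3,0.8,0,0,0,0],[0.3,0.8,0,0,0,0],[0.3,0.8,0,0,0,0],[0.3,0.8,0,0,0,0]]]'
python3 -m inch '[[[0.3,0.9,0,0,0,0],[0.3,0.9,0,0,0,0],[0.3,0.9,0,0,0,0],[0.3,0.9,0,0,0,0],[0.3,0.9,0,0,0,0],[0.3,0.9,0,0,0,0],[0.3,0.9,0,0,0,0],[0.3,0.9,0,0,0,0]]]'
python3 - <<'E'
from h import *
a=r.grab_frame("top")[:,:,::-1]
cv2.imwrite("pics/n3.png",np.vstack([cv2.imread("pics/top0.png")[150:420,130:520],a[150:420,130:520]]))
E
```

```text
clock: 8.55
eef_pos: [494.2, 82.5, 217.5]
tcp_rot: [3.141, 0.004, -3.034]
contact_force: [-0.9, 0.1, 0.4]
opening: 0.002
grasp_force: 0.0
clock: 9.22
eef_pos: [416.3, 233.9, 214.9]
tcp_rot: [-3.141, -0.001, -3.034]
contact_force: [0.3, 0.3, 0.2]
opening: -0.002
grasp_force: 0.0
clock: 9.88
eef_pos: [338.0, 406.1, 215.2]
tcp_rot: [-3.14, -0.001, -3.035]
contact_force: [0.6, -0.7, 0.2]
opening: 0.004
grasp_force: 0.0
```

View pics/n3.png

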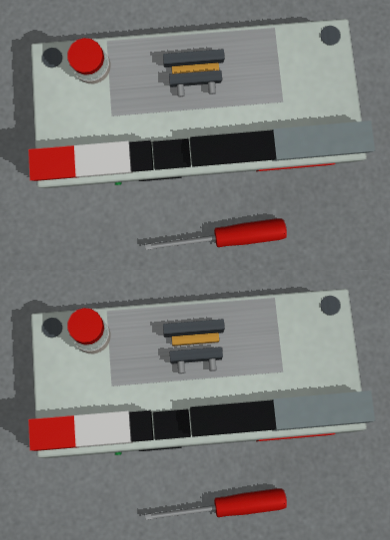

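The before/after crops show the jaw open (near jaw at row ~355, gap below the bar at ~339), with the bar, jar and screwdriver unmoved.

```bash
python3 -c "
from rig import r
print(r.sign_off())"
```

```text
the job is handed in; nothing more can be done
None
```

Handed in at about 10 s: the fingertips slid from red over white into the notch, the key was pressed to its stop, the pictures show the jaw open and the bar, jar and screwdriver unmoved, and the hand is clear; no verdict was returned.

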